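Tighten the pepper grinder's loose top screw

ROBOT

A 7-joint arm with a two-finger parallel gripper is mounted at the origin on the work surface. World frame = base frame: x ahead of the robot, y to its left, z up, the work surface at z = 0. Lengths are in m, angles in rad, forces in N, time in s.
With the tool pointing down it reaches from about 0.425 to 0.875 m from the base axis. Payload 8.4 kg.
Tool frame: the origin (TCP) lies at the very end of the fingers, on their centre line; the grasp point (between the pads) lies 19 mm behind it; z points along the fingers, y is the line along which they close (so a half turn about z gives the same grasp; the last joint's range is limited). The gripper opens to 87 mm and grips with 3 to 60 N. Pads are 19 mm wide; open, the fingers measure 117 mm over their backs; the gripper's body (75 mm by 190 mm) begins 51 mm behind the grasp point.
Start: joints at [-1.201, 0.333, 0.04, 1.465, -0.013, 1.343, -0.059], TCP at [0.294, 0.58, 0.223] pointing down, gripper open.
Joint ranges: [-2.58, 2.58], [-0.38, 2.09], [-1.3, 1.39], [0.25, 2.4], [-1.5, 4.64], [0.08, 2.09], [-2.65, 2.65]. Speed limits (rad/s): [2.22, 2.22, 2.79, 2.79, 3.14, 3.14, 3.14].

INTERFACE

Orientations are given as a unit quaternion [w, x, y, z].
In Python, from station import * gives the robot as it stands.
- The arm moves only by the tool move_arm, never from a script. Its argument "motion" is a list of rows, each a list of 5 numbers: the shift along the tool's x, y, z in units of 40 cm (1.0 is 40 cm), then the turn about the tool's z in units of pi rad (1.0 is pi rad), then the gripper's target within -1 to 1 (shut at 1, half-way at 0, fully open at -1). A call has 1 to 10 rows; each row shifts and turns the commanded pose from where the row before left it, along the tool's axes as they then stand; what a row does not reach is not made up. A row lasts 1/12 s, in which the tool goes at most 41.7 mm and 7.16 degrees, less where a joint would pass 70% of its speed; a pose out of reach is approached as far as the arm can. A call with a number of a shift or a turn outside -1 to 1 is refused whole. A call with a gripper value outside its range is refused whole. The fingers move at their own pace and stop on an object; the grip force is fixed at half the most. Time passes only in rows, so rows that do not move let the fingers close. It gives the time, the measured TCP pose, the force, the opening and the grip force at its end, in the units of the state.
- get_state(): the state, without advancing time (a new reading comes with each control period).
- grab_frame(name): name is "side" or "top"; returns the picture (384x512x3 uint8, red, green, blue); there is no depth.
- camera_model(name): a dict with "fx", "fy", "cx", "cy" (pixels), "k1" (the pictures are not rectified: a ray, as slopes to the right and down, at radius r is drawn at 1 + k1 r^2 times it, then the intrinsics apply), "position" and "orientation" of the camera in the world. Camera axes: x right, y up, looking along -z (the intrinsics and any distortion apply to the point x, -y, -z); pixel columns grow to the right and rows downward; lengths in m; the calibration is good to about 2 mm. A picture is of the moment at which its call begins. camera_model takes no time and is no camera call.
- finish_job(): hands the job in; it is judged then, once.
The state is a dict: "clock": time; "joints": joint angles; "joint_velocities": joint speeds; "joint_efforts": joint torques, N m; "eef_pos": TCP position; "tool_rot": TCP orientation; "force": force on the tool from outside, world axes, zero at the start; "wrist_torque": the same for the moment, N m; "gripper_width": finger opening in m; "finger_force": force on a finger pad.
Only numpy, scipy, OpenCV 4.12 (cv2) and the standard library are available. Lean on these libraries where they do the work, as an engineer would, in place of code of your own. Each camera call takes 0.05 s, during which the arm holds its last target. There are 200 camera calls.

TASK

The big slotted screw in the top of the pepper grinder has come loose: take the flat driver out of its wooden rack, seat its blade in the slot and, pressing lightly but steadily, turn the screw clockwise until it is snug at its stop. Do it in one go without lifting the driver out of the screw's recess part-way, do not lean on it hard, and do not drag the steel knob round with the screw. Then stand the driver back in the hole of its rack, let go, and leave everything else on the table where it is.

Things in the scene. Friction and masses are not known exactly. Their poses are not given: they have to be found in the camera images.
- grinder: Stainless pepper grinder, 129 mm tall, held immovably upright in a dark wooden clamp block 90 x 90 x 35 mm with a steel strap 110 mm long in y. Origin on its vertical axis, on the table; z up. On top a round fluted steel knob, 56 mm across, 89 to 129 mm above the table, with a 21 mm bore (the recess) straight down its middle; in it, on the axis, sits the brass slotted screw.
- knob_top (a point): Point on the grinder's axis level with the knob's top face. The screw's head is sunk below it by a HIDDEN amount, different each time: its top 2 to 22 mm down and its slot's floor 3.5 mm deeper, so how deep the blade must go has to be felt. The screw is sprung: pressed, it sinks 1 mm per 5 N, up to 2 mm, then is hard; 3 to 10 N is right. Turning does not change its height.
- screw (a joint): Angle (rad) of the screw about the vertical, relative to the knob: 0 = tight, at its stop; clockwise from above makes it smaller; starts at 0.95 to 1.4. Head 19 mm across; slot 3.6 mm wide, bevelled edges, right across the head. At 0 the slot runs along the grinder's x axis, at angle a it lies a rad counter-clockwise of it. Resists turning with 0.025 N m and stays where left.
- knob (a joint): Angle (rad) of the grinder's steel knob about the vertical, 0 at the start, positive counter-clockwise. It is held by friction only: a torque of about 0.07 N m on the screw at its stop drags it round (to negative values), which must not happen by more than a few degrees.
- driver_grip (a point): Centre of the driver's red handle, 95 mm above the end of its blade. Driver: 130 mm long, 0.1 kg, handle square 26 x 26 mm and 70 mm long with black bands, shaft 8 mm thick, blade 12 mm wide (along the driver's x) and 2.2 mm thick (along its y). Handle faces square to x and y; z runs from the blade to the handle, straight up at the start.
- driver_tip (a point): Middle of the end of the driver's blade, on the driver's axis; same axes as the handle.
- rack: Fixed light wooden block 80 x 80 mm, 68 mm tall; origin under its centre on the table. A square hole, 19 mm wide, goes straight down through its middle; the driver hangs in it blade down, its handle's lower end resting on the block, blade end 8 mm above the table, turned at most 0.4 rad about z from the block.
- rack_mouth (a point): Centre of the hole's mouth in the top face of the rack, 68 mm above the table.
- driver: The driver itself; origin at the end of its blade, as point driver_tip.
- salad_bowl: Clear glass salad bowl, 220 mm across, 85 mm tall; leave alone.
- sugar_bowl: White lidded ceramic sugar bowl, 100 mm across, 93 mm tall; leave alone.
- coaster_green: Green plastic coaster, 94 mm across, 4 mm thick; leave alone.
- coaster_orange: Orange plastic coaster, 94 mm across, 4 mm thick; leave alone.
- mug: Blue ceramic mug, 80 mm across, 90 mm tall; leave alone.
- baking_tin: Aluminium baking tin 170 x 280 mm, 50 mm tall; leave alone.
- salt_jar: Glass salt jar, 52 mm across, 90 mm tall; leave alone.
Not all that is in view belongs to the job. What is meant by the rack is not orange or red, and is the smaller of those in its own colour.

How it is judged:
By the outcome, as a careful person would: the job done as asked, in the order asked, and still so for the second after the job is handed in, with the robot touching nothing.
It also fails if it takes over 72 s, if anything falls off the work surface, if the arm or the gripper's body presses on something with over 40 N, if the wrist force passes 120 N, or if a joint passes its speed limit or range.

## Working session

There is one attempt and no reset: what is moved stays moved. The work goes in short steps, Python scripts to look and compute and a tool call to move; the robot and the scene stay as the last step left them, time stands still between calls to the robot, and variables do not carry over. Pictures are saved under pics/ and viewed, at most 10 in all, crops included, and the job is handed in when it is done.

Besides the shell and the picture viewer there is one more tool, called after ">>>" by a JSON object that holds its "fn" and its "kwargs", one argument or row to a line. move_arm: Moves the arm, as the interface text tells. Shifts and turns lie within -1 to 1; 1 stands for 40 cm of shift or pi rad of turn. Its arguments: {"type":"object","properties":{"motion":{"type":"array"}},"required":["motion"]}

```bash
mkdir -p pics; ls
python3 - <<'E'
from station import *
import cv2
for n in("top","side"):
    cv2.imwrite(f"pics/{n}0.png",cv2.resize(grab_frame(n)[:,:,::-1],(800,600),interpolation=cv2.INTER_CUBIC))
    print(camera_model(n))
print(get_state())
E
```

```text
pics
{'fx': 463.0151546867931, 'fy': 463.0151546867931, 'cx': 257.79051902673876, 'cy': 189.81226689772726, 'k1': -0.13318524367272533, 'position': array([0.22381367, 0.00481332, 1.52214999]), 'orientation': array([-0.68426262, -0.07427571,  0.07991507,  0.721028  ])}
{'fx': 481.01567500949284, 'fy': 481.01567500949284, 'cx': 258.20786088750737, 'cy': 194.29513503577897, 'k1': -0.13437964408337857, 'position': array([-0.22739802, -0.85086517,  0.83089595]), 'orientation': array([ 0.81570861,  0.45376137, -0.16397311, -0.31911268])}
{'clock': 0.1, 'joints': array([-1.20116302,  0.33387818,  0.03990178,  1.46615072, -0.01341888,
        1.3432849 , -0.05852083]), 'joint_velocities': array([-0.00039069, -0.0010993 ,  0.00060935, -0.00241982,  0.00059494,
        0.00048769,  0.00053495]), 'joint_efforts': array([ 5.20705478e-03, -6.57815552e+01,  1.34111378e+00, -4.04705751e+01,
       -5.95251191e-02,  4.10296849e-02,  5.16635873e-05]), 'eef_pos': array([0.29354819, 0.57948464, 0.22173978]), 'tool_rot': array([-1.25121310e-04,  2.32308251e-01,  9.72641942e-01, -7.16549172e-04]), 'force': array([-0.10266664, -0.4349829 , -0.21783798]), 'wrist_torque': array([-0.02026951, -0.00330097, -0.01708781]), 'finger_force': 0.0, 'gripper_width': 0.08733244101212652}
```

View pics/top0.png

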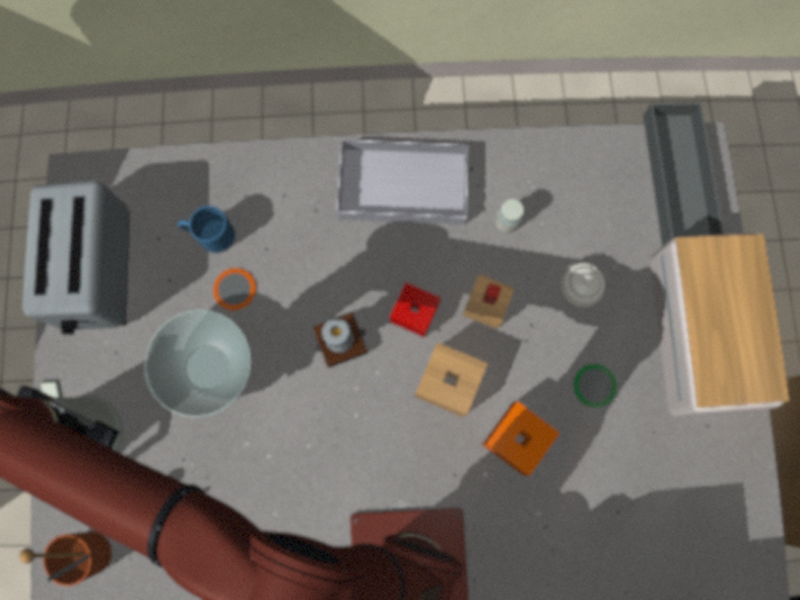

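View pics/side0.png

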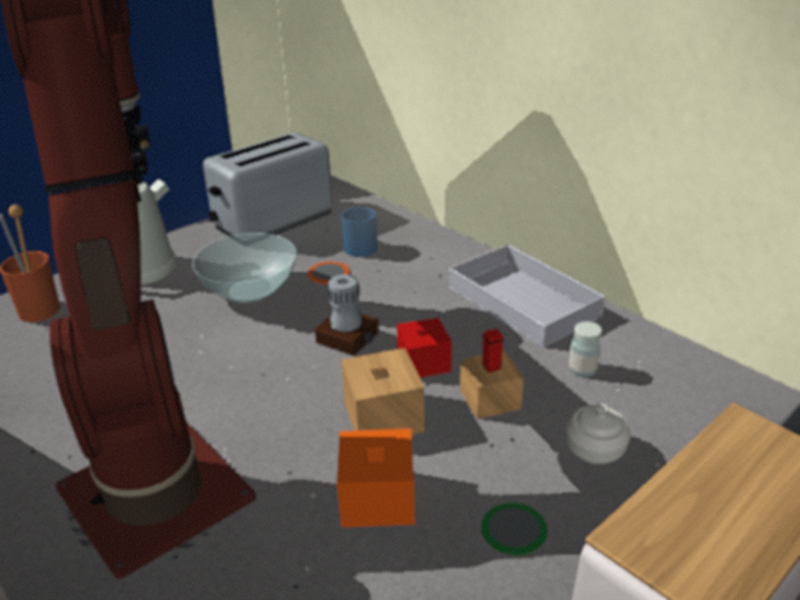

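The rack with the driver is at about (490,300) in the top view and (490,380) in the side view. The grinder is at (338,338) top and (345,310) side. I'll zoom in on both.

```bash
cat > h.py <<'E'
from station import *
import cv2, numpy as np
from scipy.spatial.transform import Rotation as R
def rq(q): return R.from_quat(np.roll(q,-1))
def proj(P,n,c=None):
    c=c or camera_model(n); p=rq(c['orientation']).inv().apply(np.atleast_2d(P)-c['position'])
    s=np.c_[p[:,0]/-p[:,2],p[:,1]/p[:,2]]; s=s*(1+c['k1']*(s**2).sum(1,keepdims=True))
    return s*[c['fx'],c['fy']]+[c['cx'],c['cy']]
def ray(uv,n):
    c=camera_model(n); d=(np.array(uv,float)-[c['cx'],c['cy']])/[c['fx'],c['fy']]; s=d.copy()
    for _ in range(20): s=d/(1+c['k1']*(s@s))
    return c['position'],rq(c['orientation']).apply([s[0],-s[1],-1])
def atz(uv,n,z):
    o,d=ray(uv,n); return o+d*(z-o[2])/d[2]
def mean(n,k=4): return np.mean([grab_frame(n).astype(float) for _ in range(k)],0)
def crop(im,u,v,w,h,s):  # returns bgr
    M=np.float32([[s,0,-s*(u-w/2)],[0,s,-s*(v-h/2)]])
    return cv2.warpAffine(im[:,:,::-1].clip(0,255).astype(np.uint8),M,(w*s,h*s),flags=cv2.INTER_CUBIC)
E
python3 - <<'E'
from h import *
T=mean("top");S=mean("side")
np.savez("im0.npz",T=T,S=S)
k=.64
a=np.hstack([crop(T,338*k,338*k,40,30,10),crop(T,490*k,298*k,40,30,10)])
b=np.hstack([crop(S,345*k,308*k,40,30,10),crop(S,491*k,360*k,40,30,10)])
cv2.imwrite("pics/z.png",np.vstack([a,b]))
E
```

```text
(no output)
```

View pics/z.png

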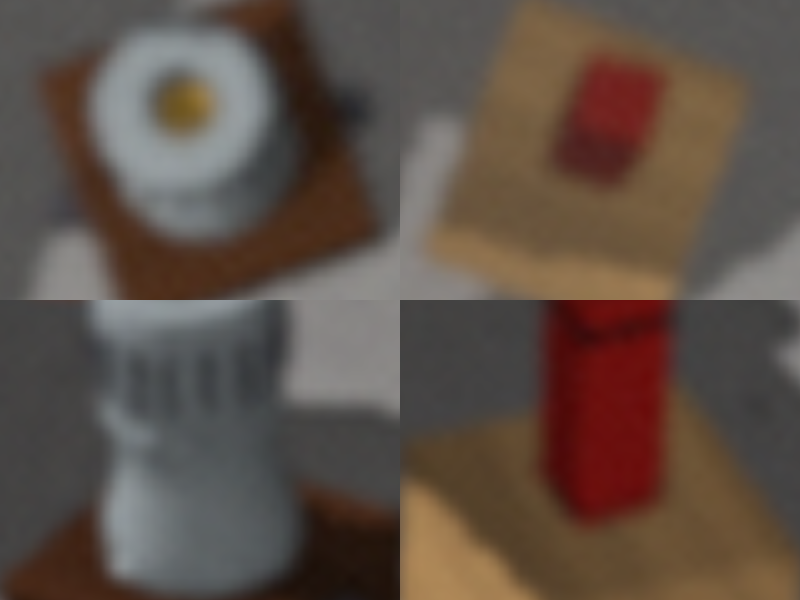

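Top view: knob bore with brass at native px (216,216), strap ends indicating grinder yaw, handle top at about (316,187). Next I'll fit silhouettes in both views.

```bash
cat > fit.py <<'E'
from h import *
from scipy.optimize import minimize
Z=8
CM={n:camera_model(n) for n in("top","side")}
def mask(Ps,n,box):
    u0,v0,w,h=box; out=[]
    for P in Ps:
        m=np.zeros((h*Z,w*Z),np.float32)
        uv=(proj(P,n,CM[n])-[u0,v0]+.5)*Z-.5
        cv2.fillConvexPoly(m,cv2.convexHull(np.float32(uv)).round().astype(np.int32),1.); out.append(m)
    return out
def small(m,box,s=.7): return cv2.resize(cv2.GaussianBlur(m,(0,0),s*Z),(box[2],box[3]),interpolation=cv2.INTER_AREA)
def boxp(x,y,a,lx,ly,z0,z1):
    c,s=np.cos(a),np.sin(a)
    return np.array([[x+c*i*lx/2-s*j*ly/2,y+s*i*lx/2+c*j*ly/2,z] for i in(-1,1) for j in(-1,1) for z in(z0,z1)])
def cyl(x,y,r,z0,z1):
    t=np.linspace(0,2*np.pi,40,endpoint=False); return np.array([[x+r*np.cos(k),y+r*np.sin(k),z] for k in t for z in(z0,z1)])
def feat(I): return 1-I[...,1]/(I[...,0]+3)
def cost(layers,ims,boxes,ex=None):
    tot=0
    for n in ims:
        b=boxes[n]; F=feat(ims[n])[b[1]:b[1]+b[3],b[0]:b[0]+b[2]]
        ms=mask(layers,n,b); A=[]
        vis=np.ones_like(ms[0])
        for m in ms[::-1]: A.append(small(m*vis,b).ravel()); vis=vis*(1-m)   # last layer in front
        A.append(np.ones(F.size)); A=np.array(A).T
        w=np.ones(F.size)
        if ex is not None:
            w=1-(small(mask([ex],n,b)[0],b).ravel()>.02)
        c=np.linalg.lstsq(A*w[:,None],F.ravel()*w,rcond=None)[0]; tot+=(((A@c-F.ravel())*w)**2).sum()
    return tot
def fit(f,x0,step):
    x0=np.array(x0,float);step=np.array(step)
    best=None
    for k in range(3):
        s=np.vstack([np.zeros(len(x0)),np.diag(np.ones(len(x0)))*(1 if k%2==0 else -1.)])
        r=minimize(lambda d:f(x0+d*step),np.zeros(len(x0)),method="Nelder-Mead",options=dict(initial_simplex=s,xatol=.01,fatol=1e-4,maxiter=400)); x0=x0+r.x*step
    return x0,r.fun
def bx(P,n,m): 
    u=proj(P,n,CM[n]); a=np.floor(u.min(0)-m).astype(int); b=np.ceil(u.max(0)+m).astype(int); return (*a,*(b-a))
def rackl(p): return [boxp(p[0],p[1],p[2],.08,.08,0,.068),boxp(p[3],p[4],p[5],.026,.026,.068,.138)]
def grl(p): return [boxp(p[0],p[1],p[2],.09,.09,0,.035),cyl(p[0],p[1],.023,.035,.089),cyl(p[0],p[1],.028,.089,.129)]
E
cat > run1.py <<'E'
from fit import *
d=np.load("im0.npz"); ims={"top":d["T"],"side":d["S"]}
k=.64
g0=atz((216.5,216.4),"top",.129); r0=atz((490*k+2.8,297*k-6),"top",.138)
print(g0,r0)
def yaw(p,q,z): v=atz(q,"top",z)-atz(p,"top",z); return np.arctan2(v[1],v[0])
o=np.array([338*k-20,338*k-15]); ya=yaw(o+[6,20],o+[36,11],.02); print("strap dir",ya)
o2=np.array([490*k-20,298*k-15]); yr=yaw(o2+[4.5,24],o2+[27,28],.068)
x=[g0[0],g0[1],ya-np.pi/2]
for v in(("top",),("side",),("top","side")):
    B={n:bx(grl(x)[0],n,5) for n in v}
    print("gr",v,fit(lambda p:cost(grl(p),{n:ims[n] for n in v},B,cyl(p[0],p[1],.012,.1,.129)),x,[.004,.004,.08]))
x=[r0[0],r0[1],yr%(np.pi/2),r0[0],r0[1],yr%(np.pi/2)]
for v in(("top",),("side",),("top","side")):
    B={n:bx(np.vstack(rackl(x)),n,4) for n in v}
    print("rk",v,fit(lambda p:cost(rackl(p),{n:ims[n] for n in v},B),x,[.004,.004,.08]*2))
E
python3 run1.py
```

```text
[0.45641637 0.11542865 0.129     ] [ 0.53941854 -0.19558822  0.138     ]
strap dir -1.3259621752950885
gr ('top',) (array([ 0.47122683,  0.12098767, -2.8215691 ]), np.float64(5.014502236130672))
gr ('side',) (array([ 0.47746729,  0.12286089, -2.79335355]), np.float64(19.737340038456637))
gr ('top', 'side') (array([ 0.47326175,  0.12150869, -2.81217058]), np.float64(26.54065737595507))
rk ('top',) (array([ 0.53438042, -0.19368637,  1.1381962 ,  0.53589435, -0.19322731,
        1.09468464]), np.float64(1.1105527604719816))
rk ('side',) (array([ 0.54053571, -0.19277726,  1.14592027,  0.54047468, -0.19229211,
        0.98079258]), np.float64(6.426406712618652))
rk ('top', 'side') (array([ 0.53842712, -0.1944199 ,  1.13051572,  0.53943804, -0.19342583,
        1.01222499]), np.float64(8.980305332723653))
```

```bash
cat > run2.py <<'E'
from fit import *
d=np.load("im0.npz"); T=d["T"]; S=d["S"]
o=np.array([338*.64-20,338*.64-15]); print("bore", atz(o+[18.2,10.4],"top",.129))
# knob-top ring: gradient fit; brightness: outer disc r28, bore r10.5 dark
def ring(I,n,x0):
    b=bx(cyl(*x0,.021,.129,.129),n,1); F=I.mean(2)[b[1]:b[1]+b[3],b[0]:b[0]+b[2]]
    def f(p):
        m=mask([cyl(*p,.0105,.129,.129)],n,b)[0]; w=small(mask([cyl(*p,.020,.129,.129)],n,b)[0],b).ravel()
        A=np.array([small(m,b).ravel(),np.ones(F.size)]).T; W=w[:,None]
        c=np.linalg.lstsq(A*W,F.ravel()*w,rcond=None)[0]; return (((A@c-F.ravel())*w)**2).sum()/w.sum()
    return fit(f,x0,[.003,.003])
for s in(.470,.474): print("ring top",ring(T,"top",[s,.121])," side",ring(S,"side",[s,.121]))
# driver yaw from each rack fit; overlay
im={"top":T,"side":S}; out=[]
for n,c in(("top",None),("side",None)):
    for L in(grl([.4725,.121,-2.8122]),rackl([.537,-.194,1.135,.538,-.193,1.03])):
        u=np.mean(proj(np.vstack(L),n),0); I=crop(im[n],u[0],u[1],50,38,8)
        for P in L:
            q=(proj(P,n)-u+[25,19])*8; cv2.polylines(I,[cv2.convexHull(np.float32(q)).round().astype(int)],True,(0,255,0),1)
        out.append(I)
cv2.imwrite("pics/ov.png",np.vstack([np.hstack(out[:2]),np.hstack(out[2:])])[:600])
E
python3 run2.py
```

```text
bore [0.47118553 0.12098136 0.129     ]
ring top (array([0.47157347, 0.12218928]), np.float64(19.762691759964802))  side (array([0.47530131, 0.1218744 ]), np.float64(9.376147844590943))
ring top (array([0.47136072, 0.1221955 ]), np.float64(20.10444081707073))  side (array([0.47528587, 0.12186726]), np.float64(9.011111121648492))
```

View pics/ov.png

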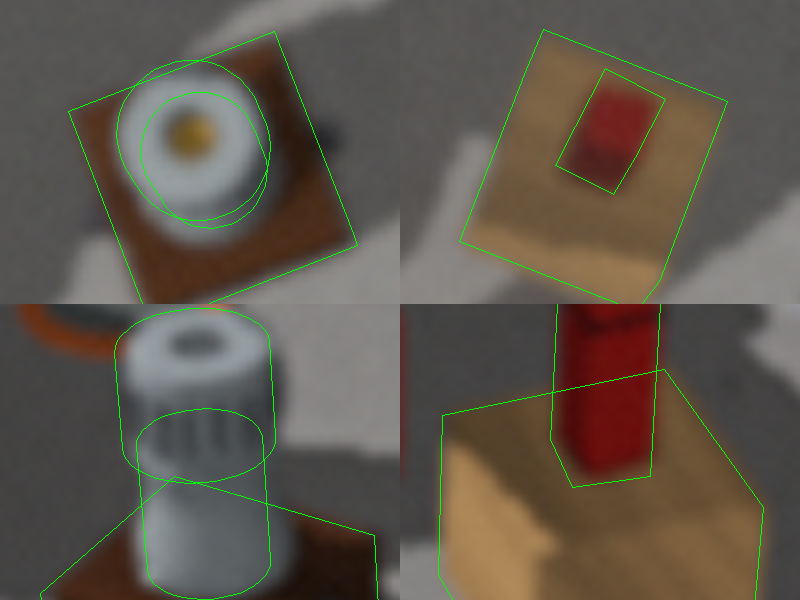

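Both fits agree apart from a constant camera bias of about 4 mm in x: driver near (0.538, -0.193), grinder minus driver about (-0.065, 0.315), grinder yaw about 0.33. I'll move above the rack and centre the driver in the gripper by two squeezes at 90°.

>>> {"fn": "move_arm", "kwargs": {
  "motion": [
    [-0.0473,-0.0483,0,0,-1],
    [-0.0473,-0.0483,0,0,-1],
    [-0.0473,-0.0483,0,0,-1],
    [-0.0473,-0.0483,0,0,-1],
    [-0.0473,-0.0483,0,0,-1],
    [-0.0473,-0.0483,0,0,-1],
    [-0.0473,-0.0483,0,0,-1],
    [-0.0473,-0.0483,0,0,-1],
    [-0.0473,-0.0483,0,0,-1],
    [-0.0473,-0.0483,0,0,-1]
  ]
}}

```text
clock: 1.33
eef_pos: [0.3754, 0.3207, 0.2227]
tool_rot: [0.0, 0.232, 0.973, 0.0]
force: [0.0, 0.1, -0.4]
gripper_width: 0.0872
finger_force: 0.0
```

>>> {"fn": "move_arm", "kwargs": {
  "motion": [
    [-0.0473,-0.0483,0,0,-1],
    [-0.0473,-0.0483,0,0,-1],
    [-0.0473,-0.0483,0,0,-1],
    [-0.0473,-0.0483,0,0,-1],
    [-0.0473,-0.0483,0,0,-1],
    [-0.0473,-0.0483,0,0,-1],
    [-0.0473,-0.0483,0,0,-1],
    [-0.0473,-0.0483,0,0,-1],
    [-0.0473,-0.0483,0,0,-1],
    [-0.0473,-0.0483,0,0,-1]
  ]
}}

```text
clock: 2.17
eef_pos: [0.4569, 0.0628, 0.2229]
tool_rot: [0.0, 0.232, 0.973, 0.0]
force: [1.0, -0.3, 0.9]
gripper_width: 0.0874
finger_force: 0.0
```

>>> {"fn": "move_arm", "kwargs": {
  "motion": [
    [-0.0473,-0.0483,0,0,-1],
    [-0.0473,-0.0483,0,0,-1],
    [-0.0473,-0.0483,0,0,-1],
    [-0.0473,-0.0483,0,0,-1],
    [-0.0473,-0.0483,0,0,-1],
    [-0.0473,-0.0483,0,0,-1],
    [-0.0473,-0.0483,0,0,-1],
    [-0.0473,-0.0483,0,0,-1],
    [-0.0473,-0.0483,0,0,-1],
    [-0.0473,-0.0483,0,0,-1]
  ]
}}

```text
clock: 3.0
eef_pos: [0.5385, -0.1949, 0.2228]
tool_rot: [0.0, 0.232, 0.973, 0.0]
force: [0.7, -0.3, -0.5]
gripper_width: 0.0871
finger_force: 0.0
```

```bash
cat > st.py <<'E'
from h import *
import sys
def st(target=None):
    s=get_state(); M=rq(s['tool_rot']).as_matrix(); 
    print("t",s['clock'].round(2) if hasattr(s['clock'],'round') else s['clock'],"p",np.round(s['eef_pos'],4),"yawY",np.degrees(np.arctan2(M[1,1],M[0,1])).round(2),"tilt",np.round(M[:2,2],4),"F",np.round(s['force'],2),"Mt",np.round(s['wrist_torque'],3),"w",round(s['gripper_width'],4),"ff",round(s['finger_force'],1),"q7",s['joints'][6].round(2))
    if target is not None: print("tool shift units",np.round(M.T@(np.array(target)-s['eef_pos'])/.4,4))
st([float(a) for a in sys.argv[1:4]] if len(sys.argv)>3 else None)
E
python3 st.py .538 -.193 .09
```

```text
t 3.0 p [ 0.5385 -0.1949  0.2228] yawY 63.17 tilt [0.0006 0.0001] F [ 0.75 -0.33 -0.51] Mt [-0.01  -0.052 -0.007] w 0.0871 ff 0.0 q7 1.51
tool shift units [0.0034 0.0035 0.332 ]
```

>>> {"fn": "move_arm", "kwargs": {
  "motion": [
    [0.0034,0.0035,0.04,0.0233,-1],
    [0,0,0.06,0,-1],
    [0,0,0.06,0,-1],
    [0,0,0.06,0,-1],
    [0,0,0.06,0,-1],
    [0,0,0.052,0,-1],
    [0,0,0,0,1],
    [0,0,0,0,1],
    [0,0,0,0,1],
    [0,0,0,0,1]
  ]
}}

```text
clock: 3.83
eef_pos: [0.5386, -0.1922, 0.0914]
tool_rot: [0.001, 0.268, 0.963, 0.0]
force: [-0.6, 0.0, 1.2]
gripper_width: 0.0679
finger_force: 0.0
```

>>> {"fn": "move_arm", "kwargs": {
  "motion": [
    [0,0,0,0,1],
    [0,0,0,0,1],
    [0,0,0,0,1],
    [0,0,0,0,1]
  ]
}}

```text
clock: 4.17
eef_pos: [0.5378, -0.1918, 0.0902]
tool_rot: [0.0, 0.268, 0.964, 0.0]
force: [0.2, 0.2, -0.2]
gripper_width: 0.0417
finger_force: 0.0
```

```bash
python3 st.py
```

```text
t 4.1667 p [ 0.5378 -0.1918  0.0902] yawY 58.95 tilt [0.0006 0.    ] F [ 0.17  0.17 -0.24] Mt [ 0.02   0.01  -0.046] w 0.0417 ff 0.0 q7 1.52
```

>>> {"fn": "move_arm", "kwargs": {
  "motion": [
    [0,0,0,0,1],
    [0,0,0,0,1]
  ]
}}

```text
clock: 4.33
eef_pos: [0.5375, -0.1919, 0.0898]
tool_rot: [-0.0, 0.268, 0.963, -0.0]
force: [0.2, 0.3, -0.3]
gripper_width: 0.0286
finger_force: 1.7
```

>>> {"fn": "move_arm", "kwargs": {
  "motion": [
    [0,0,0,0,1],
    [0,0,0,0,1],
    [0,0,0,0,1]
  ]
}}

```text
clock: 4.58
eef_pos: [0.5375, -0.1919, 0.0898]
tool_rot: [-0.0, 0.268, 0.963, -0.0]
force: [-1.4, -0.0, 1.0]
gripper_width: 0.0262
finger_force: 29.5
```

```bash
python3 st.py
```

```text
t 4.5833 p [ 0.5375 -0.1919  0.0898] yawY 58.94 tilt [-0.0002 -0.0001] F [-1.44 -0.    1.04] Mt [-0.071  0.157 -0.02 ] w 0.0262 ff 29.5 q7 1.52
```

>>> {"fn": "move_arm", "kwargs": {
  "motion": [
    [0,0,0,0,-0.3],
    [0,0,0,0,-0.3],
    [0,0,0,0,-0.3],
    [0,0,0,0,-0.3],
    [0,0,0,0,-0.3]
  ]
}}

```text
clock: 5.0
eef_pos: [0.5376, -0.1918, 0.0897]
tool_rot: [-0.0, 0.268, 0.964, -0.0]
force: [0.7, 0.7, 0.4]
gripper_width: 0.0511
finger_force: 0.0
```

>>> {"fn": "move_arm", "kwargs": {
  "motion": [
    [0,0,0,0.0385,-0.3],
    [0,0,0,0.0385,-0.3],
    [0,0,0,0.0385,-0.3],
    [0,0,0,0.0385,-0.3],
    [0,0,0,0.0385,-0.3],
    [0,0,0,0.0385,-0.3],
    [0,0,0,0.0385,-0.3],
    [0,0,0,0.0385,-0.3],
    [0,0,0,0.0385,-0.3],
    [0,0,0,0.0385,-0.3]
  ]
}}

```text
clock: 5.83
eef_pos: [0.5376, -0.1917, 0.0898]
tool_rot: [0.0, 0.77, 0.638, 0.0]
force: [0.1, 0.4, -0.4]
gripper_width: 0.0567
finger_force: 0.0
```

>>> {"fn": "move_arm", "kwargs": {
  "motion": [
    [0,0,0,0.0385,-0.3],
    [0,0,0,0.0385,-0.3],
    [0,0,0,0.038,-0.3],
    [0,0,0,0,1],
    [0,0,0,0,1],
    [0,0,0,0,1],
    [0,0,0,0,1],
    [0,0,0,0,1]
  ]
}}

```text
clock: 6.5
eef_pos: [0.5376, -0.1919, 0.0898]
tool_rot: [-0.0, 0.87, 0.493, 0.0]
force: [0.0, -0.0, -0.2]
gripper_width: 0.031
finger_force: 0.0
```

>>> {"fn": "move_arm", "kwargs": {
  "motion": [
    [0,0,0,0,1],
    [0,0,0,0,1],
    [0,0,0,0,1]
  ]
}}

```text
clock: 6.75
eef_pos: [0.5376, -0.1918, 0.0898]
tool_rot: [-0.0, 0.87, 0.492, 0.0]
force: [0.0, 0.7, 1.1]
gripper_width: 0.0257
finger_force: 29.9
```

```bash
python3 st.py
```

```text
t 6.75 p [ 0.5376 -0.1918  0.0898] yawY -31.03 tilt [0.0001 0.0002] F [0.01 0.75 1.07] Mt [0.003 0.193 0.025] w 0.0257 ff 29.9 q7 0.12
```

>>> {"fn": "move_arm", "kwargs": {
  "motion": [
    [0,0,-0.02,0,1],
    [0,0,-0.03,0,1],
    [0,0,-0.04,0,1],
    [0,0,-0.05,0,1],
    [0,0,-0.05,0,1],
    [0,0,-0.05,0,1],
    [0,0,-0.05,0,1],
    [0,0,-0.04,0,1],
    [0,0,-0.033,0,1]
  ]
}}

```text
clock: 7.5
eef_pos: [0.5377, -0.1923, 0.2373]
tool_rot: [0.0, 0.871, 0.492, 0.001]
force: [1.2, 0.3, -0.6]
gripper_width: 0.0258
finger_force: 29.9
```

>>> {"fn": "move_arm", "kwargs": {
  "motion": [
    [0.0295,-0.0272,0,0,1],
    [0.0492,-0.0454,0,0,1],
    [0.0492,-0.0454,0,0,1],
    [0.0492,-0.0454,0,0,1],
    [0.0492,-0.0454,0,0,1],
    [0.0492,-0.0454,0,0,1],
    [0.0492,-0.0454,0,0,1],
    [0.0492,-0.0454,0,0,1],
    [0.0492,-0.0454,0,0,1],
    [0.0492,-0.0454,0,0,1]
  ]
}}

```text
clock: 8.33
eef_pos: [0.4853, 0.061, 0.2356]
tool_rot: [-0.001, 0.871, 0.492, 0.001]
force: [0.9, 0.3, -0.4]
gripper_width: 0.026
finger_force: 29.9
```

>>> {"fn": "move_arm", "kwargs": {
  "motion": [
    [0.0492,-0.0454,0,0,1],
    [0.0492,-0.0454,0,0,1],
    [0.0197,-0.0181,0,0,1],
    [0,0,0,0,1],
    [0,0,0,0,1]
  ]
}}

```text
clock: 8.75
eef_pos: [0.4729, 0.1223, 0.2352]
tool_rot: [0.0, 0.871, 0.492, -0.0]
force: [-0.2, 0.0, -1.2]
gripper_width: 0.026
finger_force: 29.9
```

```bash
python3 st.py .4728 .1228 .235
python3 - <<'E'
from h import *
T=mean("top",3);S=mean("side",5); np.savez("im1.npz",T=T,S=S)
p=get_state()['eef_pos']
a=proj([p-[0,0,.05]],"side")[0]; b=proj([p],"top")[0]
cv2.imwrite("pics/hov.png",np.hstack([crop(S,*a,50,75,8),crop(T,*b,50,75,8)]))
E
```

```text
t 8.75 p [0.4729 0.1223 0.2352] yawY -31.04 tilt [ 0.0001 -0.0005] F [-0.19  0.05 -1.17] Mt [-0.109 -0.014  0.066] w 0.026 ff 29.9 q7 -0.94
tool shift units [ 0.0008 -0.0008  0.0005]
```

View pics/hov.png

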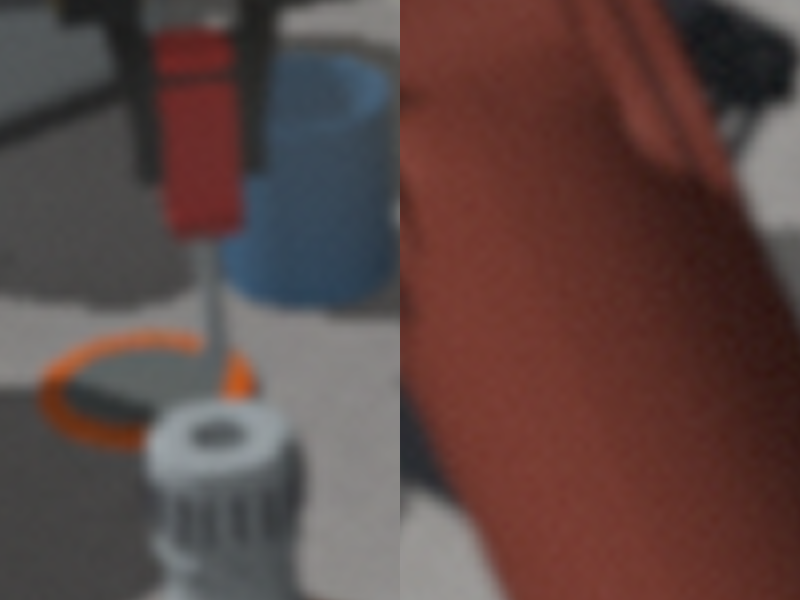

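Run:
```python
from h import *
d=np.load("im1.npz");S=d["S"]; p=get_state()['eef_pos']
tip=p-[0,0,.0818]; c=proj([tip+[0,0,.02]],"side")[0]
def ol(I,P,col):
    q=(proj(P,"side")-c+[15,18.5])*16; cv2.polylines(I,[q.round().astype(int)],False,col,1)
g=crop(S,*c,30,37,16).astype(float); g=np.clip((g-60)*1.7,0,255).astype(np.uint8)
J=g.copy()
ol(J,np.array([tip,tip+[0,0,.06]]),(0,255,0))
ydir=np.array([.857,-.5155,0]);xdir=np.array([.5155,.857,0])
ol(J,np.array([tip-ydir*.006,tip+ydir*.006]),(0,255,0)); ol(J,np.array([tip-xdir*.006,tip+xdir*.006]),(0,0,255))
for xy in([.4728,.1228],): 
  t=np.linspace(0,6.3,60); ol(J,np.c_[xy[0]+.0105*np.cos(t),xy[1]+.0105*np.sin(t),.129+0*t],(255,0,255))
cv2.imwrite("pics/tip.png",np.hstack([g[:,:400],J[:,:400]]))
```

```text
(no output)
```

View pics/tip.png

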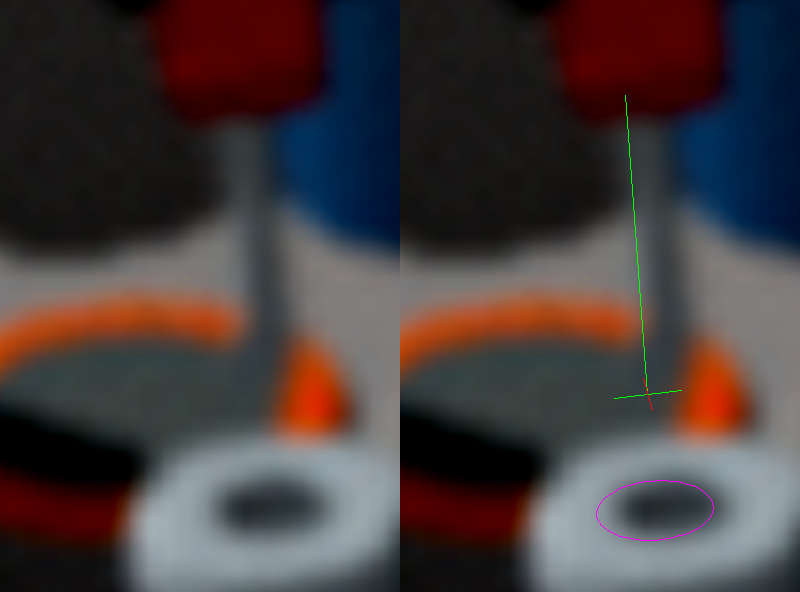

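The side view shows the tip at crop (268,395) edge-on, so the blade lies along tool x. The driver is aligned with the bore to within about 1 mm. I'll turn the blade to about 105° and check both.

>>> {"fn": "move_arm", "kwargs": {
  "motion": [
    [0,0,0,-0.0365,1],
    [0,0,0,-0.0365,1],
    [0,0,0,-0.0365,1],
    [0,0,0,-0.0365,1],
    [0,0,0,-0.0365,1],
    [0,0,0,-0.0365,1],
    [0,0,0,-0.0365,1],
    [0,0,0,0,1],
    [0,0,0,0,1]
  ]
}}

```text
clock: 9.9
eef_pos: [0.4728, 0.1229, 0.235]
tool_rot: [-0.0, 0.611, 0.792, 0.0]
force: [-0.2, 0.3, -1.2]
gripper_width: 0.0258
finger_force: 29.9
```

```bash
python3 st.py .4724 .1229 .216
python3 - <<'E'
from h import *
S1=np.load("im1.npz")["S"]; S=mean("side",6); np.savez("im2.npz",S=S)
p=get_state()['eef_pos']; tip=p-[0,0,.0818]; c=proj([tip+[0,0,.015]],"side")[0]
f=lambda I:np.clip((crop(I,*c,25,30,16).astype(float)-50)*1.8,0,255).astype(np.uint8)
cv2.imwrite("pics/tip2.png",np.hstack([f(S1),f(S)]))
E
```

```text
t 9.9 p [0.4728 0.1229 0.235 ] yawY 14.73 tilt [-0.0001  0.0002] F [-0.22  0.27 -1.23] Mt [-0.025  0.04   0.043] w 0.0258 ff 29.9 q7 -0.16
tool shift units [ 0.0003 -0.0008  0.0474]
```

View pics/tip2.png

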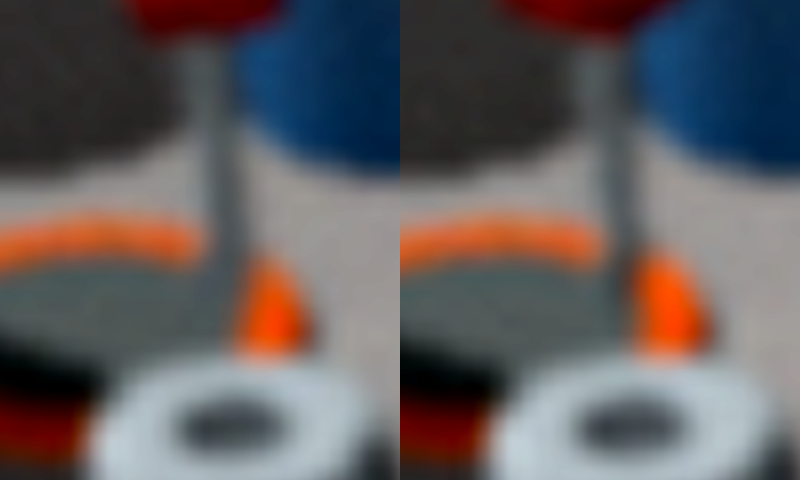

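I can't tell the blade's direction against the grey coaster. I'll raise it in front of the light table patch and compare two yaws.

>>> {"fn": "move_arm", "kwargs": {
  "motion": [
    [0,0,-0.0325,0.0365,1],
    [0,0,-0.03,0.0365,1],
    [0,0,0,0.0365,1],
    [0,0,0,0.0365,1],
    [0,0,0,0.0365,1],
    [0,0,0,0.0365,1],
    [0,0,0,0.0365,1],
    [0,0,0,0,1]
  ]
}}

```text
clock: 10.87
eef_pos: [0.4727, 0.1228, 0.2599]
tool_rot: [0.0, 0.872, 0.489, -0.0]
force: [-0.7, 0.1, -2.1]
gripper_width: 0.0258
finger_force: 29.9
```

```bash
python3 st.py
python3 - <<'E'
from h import *
S=mean("side",6); np.savez("im3.npz",S=S)
p=get_state()['eef_pos']; tip=p-[0,0,.0818]; c=proj([tip+[0,0,.015]],"side")[0]
f=lambda I:np.clip((crop(I,*c,25,30,20).astype(float)-50)*1.8,0,255).astype(np.uint8)
J=f(S); q=(proj([tip],"side")[0]-c+[12.5,15])*20; print(q)
cv2.imwrite("pics/tip3.png",J)
E
```

```text
t 10.8667 p [0.4727 0.1228 0.2599] yawY -31.43 tilt [-0.0001 -0.0003] F [-0.66  0.06 -2.05] Mt [-0.054  0.084 -0.017] w 0.0258 ff 29.9 q7 -0.96
[257.13661862 393.5581592 ]
```

View pics/tip3.png

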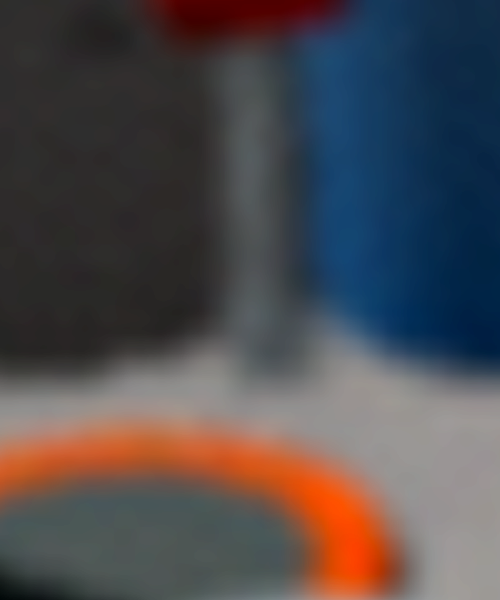

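Run:
```python
from h import *
S=np.load("im3.npz")["S"]; p=get_state()['eef_pos']; c=proj([p-[0,0,.0668]],"side")[0]
u0=int(round(c[0]-12.5)); v0=int(round(c[1]-15)); print(c,u0,v0)
for v in range(v0+8,v0+23): print(v-v0,*(f"{x:4.0f}" for x in S[v,u0+6:u0+22].mean(1)))
```

```text
[216.2695532  160.17233503] 204 145
8   76   75   75   75   77   88  100   96   85   81   87   88   85   83   79   76
9   75   75   75   75   78   88  100   95   84   81   86   89   86   82   80   76
10   75   74   74   74   78   88  100   94   85   81   87   89   86   82   79   78
11   73   74   74   74   77   87   97   95   86   83   87   88   86   82   80   76
12   74   74   74   73   75   85   95   94   85   82   86   88   86   82   79   75
13   75   73   73   72   75   84   94   93   86   82   86   89   85   82   79   75
14   74   73   72   72   75   85   96   95   86   80   85   88   85   83   79   75
15   72   72   72   72   75   88   99   97   89   85   89   89   86   82   78   74
16   73   72   71   72   78   91  102   99   93   95  100   98   89   82   77   74
17   74   74   75   83   92  100  101   97   94  101  111  113  103   90   80   76
18   91   92   96  105  116  115  106   97   97  105  118  124  121  108   98   90
19  117  122  121  126  128  125  113  109  108  114  123  131  131  128  122  115
20  130  131  132  132  132  129  125  125  124  127  130  133  133  134  133  130
21  130  130  131  133  129  129  130  132  133  132  132  133  133  134  134  134
22  121  118  119  124  122  123  127  131  129  130  131  132  134  134  135  134
```

>>> {"fn": "move_arm", "kwargs": {
  "motion": [
    [0,0,0,-0.0383,1],
    [0,0,0,-0.0383,1],
    [0,0,0,-0.0383,1],
    [0,0,0,-0.0383,1],
    [0,0,0,-0.0383,1],
    [0,0,0,-0.0383,1],
    [0,0,0,-0.0383,1],
    [0,0,0,-0.0383,1],
    [0,0,0,-0.0383,1],
    [0,0,0,-0.0383,1]
  ]
}}

```text
clock: 12.0
eef_pos: [0.4727, 0.1229, 0.2599]
tool_rot: [-0.0, 0.436, 0.9, 0.0]
force: [-1.3, -0.6, -1.0]
gripper_width: 0.0261
finger_force: 29.9
```

>>> {"fn": "move_arm", "kwargs": {
  "motion": [
    [0,0,0,-0.0383,1],
    [0,0,0,-0.0383,1],
    [0,0,0,-0.0383,1],
    [0,0,0,0,1]
  ]
}}

```text
clock: 12.33
eef_pos: [0.4727, 0.1229, 0.26]
tool_rot: [-0.0, 0.267, 0.964, 0.0]
force: [0.6, 0.8, -1.6]
gripper_width: 0.0259
finger_force: 29.9
```

```bash
python3 st.py
python3 - <<'E'
from h import *
S1=np.load("im3.npz")["S"]; S=mean("side",6); np.savez("im4.npz",S=S)
p=get_state()['eef_pos']; c=proj([p-[0,0,.0668]],"side")[0]
u0=int(round(c[0]-12.5)); v0=int(round(c[1]-15)); print(c,u0,v0)
for v in range(v0+8,v0+23): print(v-v0,*(f"{x:4.0f}" for x in S[v,u0+6:u0+22].mean(1)))
E
```

```text
t 12.3333 p [0.4727 0.1229 0.26  ] yawY 58.97 tilt [-0.0002  0.0006] F [ 0.58  0.82 -1.65] Mt [ 0.008 -0.039 -0.02 ] w 0.0259 ff 29.9 q7 0.53
[216.29888645 160.17897095] 204 145
8   77   76   76   77   80   91  102   98   87   82   88   90   88   84   81   78
9   76   76   76   77   79   91  102   97   86   82   88   90   88   85   81   78
10   76   76   77   77   80   90  102   97   86   82   89   90   87   85   80   77
11   77   76   76   76   78   88  100   97   86   82   89   90   88   84   81   78
12   74   77   75   75   77   86   98   97   88   83   89   91   87   83   81   78
13   75   74   74   76   76   85   98   97   87   82   87   90   86   84   79   76
14   75   75   73   74   77   84   96   95   87   82   87   89   86   83   80   77
15   74   74   72   73   74   83   95   98   93   92   94   92   87   83   79   76
16   74   73   72   73   78   90  103  105  106  111  112  102   92   82   79   75
17   76   76   77   83   94  108  120  119  118  123  124  116  104   90   82   76
18   92   94   97  107  120  126  130  125  121  127  132  129  123  109   99   92
19  116  122  124  128  132  133  131  126  122  128  132  134  132  129  124  116
20  133  134  134  134  133  134  131  129  127  131  132  134  136  136  134  131
21  132  131  132  133  133  132  132  134  133  133  134  134  134  136  136  137
22  122  120  122  124  124  125  128  131  131  131  132  134  135  135  136  136
```

At yaw 59° the tip (rows 16–19) is thin and at −31° it is wide, so the blade lies along tool y, now at 59°. I'll turn it 46° further counter-clockwise, to about 105°.

>>> {"fn": "move_arm", "kwargs": {
  "motion": [
    [0,0,0,-0.0365,1],
    [0,0,0,-0.0365,1],
    [0,0,0,-0.0365,1],
    [0,0,0,-0.0365,1],
    [0,0,0,-0.0365,1],
    [0,0,0,-0.0365,1],
    [0,0,0.025,-0.0365,1],
    [0,0,0.025,0,1],
    [0,0,0.025,0,1],
    [0,0,0,0,1]
  ]
}}

```text
clock: 13.47
eef_pos: [0.4718, 0.1224, 0.2281]
tool_rot: [-0.001, -0.125, 0.992, -0.001]
force: [-0.3, -0.4, -1.1]
gripper_width: 0.0258
finger_force: 29.9
```

```bash
python3 st.py .4724 .1229 .208
python3 - <<'E'
from h import *
T=np.load("im0.npz"); 
for n,k in(("T","top"),("S","side")):
    c=proj([[.4714,.122,.129]] if k=="top" else [[.4753,.1219,.129]],k)[0].round().astype(int); I=T[k[0].upper()]
    print(k); print(((I[...,0]-I[...,2])[c[1]-4:c[1]+5,c[0]-5:c[0]+6]).round().astype(int))
E
```

```text
t 13.4667 p [0.4718 0.1224 0.2281] yawY 104.31 tilt [-0.002  -0.0013] F [-0.35 -0.36 -1.1 ] Mt [0.074 0.054 0.004] w 0.0258 ff 29.9 q7 1.21
tool shift units [-0.002   0.0009  0.0502]
top
[[ -8  -8 -10  -9  -6  -4  -4  -6  -7  -8 -10]
 [ -9 -10  -8  -4   4  12  18  14   5  -4  -9]
 [ -9  -8  -6   6  26  43  54  53  32   6  -7]
 [-10  -9  -3  17  49  65  78  80  55  18  -3]
 [ -9  -9   0  24  55  73  80  80  58  21  -1]
 [ -9 -10  -3  19  50  66  69  62  41  14  -4]
 [-10  -8  -6   9  30  46  45  35  19   3  -7]
 [ -8 -10  -9  -2   9  18  18  11   2  -6  -8]
 [-10  -9 -10  -6  -4   0   0  -3  -6  -8 -10]]
side
[[ -7  -8 -10 -10 -10  -4   6   8   3  -4  -5]
 [-10 -11 -10  -9 -12 -12 -10 -11 -12 -11 -10]
 [-11 -11 -10  -8  -8 -10 -10 -10 -12 -11 -13]
 [-11 -11  -8  -8  -7  -7  -7  -8 -10 -10 -11]
 [-11  -9  -8  -6  -7  -7  -8  -8  -9 -10 -10]
 [-12 -10 -10  -8  -8  -8  -9 -10 -11 -11 -12]
 [-11 -11 -10 -10 -10  -9 -11 -12 -11 -12 -12]
 [-12 -12 -12 -11 -11 -10 -10 -11 -11 -11 -10]
 [-11 -10 -10 -11 -10 -10 -10 -10  -9  -9  -8]]
```

>>> {"fn": "move_arm", "kwargs": {
  "motion": [
    [-0.001,0.0005,0.02,0,1],
    [-0.001,0.0004,0.02,0,1],
    [0,0,0.012,0,1],
    [0,0,0.005,0,1],
    [0,0,0,0,1]
  ]
}}

```text
clock: 13.88
eef_pos: [0.4732, 0.1233, 0.2067]
tool_rot: [-0.0, -0.126, 0.992, -0.0]
force: [-0.2, 0.4, -0.8]
gripper_width: 0.0261
finger_force: 29.9
```

```bash
python3 st.py .4724 .1229 .198
```

```text
t 13.8833 p [0.4732 0.1233 0.2067] yawY 104.53 tilt [-0.0005 -0.0006] F [-0.24  0.4  -0.79] Mt [ 0.014  0.051 -0.017] w 0.0261 ff 29.9 q7 1.22
tool shift units [ 0.0022 -0.0005  0.0218]
```

>>> {"fn": "move_arm", "kwargs": {
  "motion": [
    [0.0022,-0.0005,0,0,1],
    [0,0,0.005,0,1],
    [0,0,0.0025,0,1],
    [0,0,0.0025,0,1],
    [0,0,0,0,1]
  ]
}}

```text
clock: 14.3
eef_pos: [0.4726, 0.1229, 0.203]
tool_rot: [-0.0, -0.127, 0.992, 0.0]
force: [-0.1, 0.1, -0.9]
gripper_width: 0.0257
finger_force: 29.9
```

```bash
python3 st.py .4724 .1229 .198
```

```text
t 14.3 p [0.4726 0.1229 0.203 ] yawY 104.55 tilt [-0.0001  0.    ] F [-0.08  0.14 -0.91] Mt [ 0.069 -0.002 -0.049] w 0.0257 ff 29.9 q7 1.21
tool shift units [0.0006 0.     0.0126]
```

>>> {"fn": "move_arm", "kwargs": {
  "motion": [
    [0,0,0.0025,0,1],
    [0,0,0.0025,0,1],
    [0,0,0,0,1]
  ]
}}

```text
clock: 14.55
eef_pos: [0.4726, 0.123, 0.201]
tool_rot: [-0.0, -0.127, 0.992, -0.0]
force: [0.9, -0.1, -0.5]
gripper_width: 0.0259
finger_force: 29.9
```

>>> {"fn": "move_arm", "kwargs": {
  "motion": [
    [0,0,0.0025,0,1],
    [0,0,0,0,1]
  ]
}}

```text
clock: 14.72
eef_pos: [0.4726, 0.123, 0.2]
tool_rot: [-0.0, -0.127, 0.992, -0.0]
force: [0.6, -0.3, -0.4]
gripper_width: 0.026
finger_force: 29.9
```

>>> {"fn": "move_arm", "kwargs": {
  "motion": [
    [0,0,0.0025,0,1],
    [0,0,0.0025,0,1],
    [0,0,0,0,1]
  ]
}}

```text
clock: 14.97
eef_pos: [0.4726, 0.123, 0.198]
tool_rot: [-0.0, -0.127, 0.992, -0.0]
force: [-0.2, -0.3, -1.5]
gripper_width: 0.0258
finger_force: 29.9
```

>>> {"fn": "move_arm", "kwargs": {
  "motion": [
    [0,0,0.0025,0,1],
    [0,0,0.0015,0,1],
    [0,0,0,0,1]
  ]
}}

```text
clock: 15.22
eef_pos: [0.4727, 0.1231, 0.1965]
tool_rot: [0.0, -0.127, 0.992, 0.0]
force: [-0.6, -0.1, 0.1]
gripper_width: 0.0257
finger_force: 29.9
```

>>> {"fn": "move_arm", "kwargs": {
  "motion": [
    [0,0,0.002,0,1],
    [0,0,0.002,0,1],
    [0,0,0,0,1]
  ]
}}

```text
clock: 15.47
eef_pos: [0.4728, 0.1231, 0.1951]
tool_rot: [0.0, -0.127, 0.992, 0.0]
force: [-1.1, -0.6, 4.4]
gripper_width: 0.0256
finger_force: 29.9
```

Contact at TCP z of about 0.195, roughly 5 N. Now I'll sweep clockwise to find the slot.

>>> {"fn": "move_arm", "kwargs": {
  "motion": [
    [0,0,0,0.015,1],
    [0,0,0,0.015,1],
    [0,0,0,0,1]
  ]
}}

```text
clock: 15.72
eef_pos: [0.4727, 0.123, 0.1951]
tool_rot: [0.0, -0.079, 0.997, -0.0]
force: [-1.1, 0.7, 2.4]
gripper_width: 0.0258
finger_force: 29.9
```

```bash
python3 st.py .4724 .1229 .195
```

```text
t 15.7167 p [0.4727 0.123  0.1951] yawY 99.03 tilt [ 0.0001 -0.0003] F [-1.08  0.68  2.43] Mt [ 0.124  0.236 -0.009] w 0.0258 ff 29.9 q7 1.13
tool shift units [ 0.0007 -0.0002  0.0002]
```

>>> {"fn": "move_arm", "kwargs": {
  "motion": [
    [0,0,0,0.015,1],
    [0,0,0,0.015,1],
    [0,0,0,0,1]
  ]
}}

```text
clock: 15.97
eef_pos: [0.4729, 0.123, 0.1951]
tool_rot: [0.0, -0.032, 0.999, -0.0]
force: [0.5, 0.9, 1.5]
gripper_width: 0.0258
finger_force: 29.9
```

```bash
python3 st.py .4724 .1229 .195
```

```text
t 15.9667 p [0.4729 0.123  0.1951] yawY 93.71 tilt [ 0.0006 -0.0003] F [0.54 0.86 1.48] Mt [ 0.205 -0.1    0.028] w 0.0258 ff 29.9 q7 1.06
tool shift units [ 0.0012 -0.0003  0.0002]
```

>>> {"fn": "move_arm", "kwargs": {
  "motion": [
    [0,0,0.001,0.01,1],
    [0,0,0.001,0.01,1],
    [0,0,0,0,1]
  ]
}}

```text
clock: 16.22
eef_pos: [0.4729, 0.1231, 0.1943]
tool_rot: [0.0, -0.002, 1.0, -0.0]
force: [0.7, -0.2, 2.7]
gripper_width: 0.0258
finger_force: 29.9
```

```bash
python3 st.py .4724 .1229 .195
```

```text
t 16.2167 p [0.4729 0.1231 0.1943] yawY 90.21 tilt [ 0.0005 -0.0001] F [ 0.68 -0.21  2.73] Mt [ 0.027 -0.049  0.008] w 0.0258 ff 29.9 q7 1.01
tool shift units [ 0.0012 -0.0004 -0.0017]
```

>>> {"fn": "move_arm", "kwargs": {
  "motion": [
    [0,0,0,0.01,1],
    [0,0,0.001,0.01,1],
    [0,0,0,0,1]
  ]
}}

```text
clock: 16.47
eef_pos: [0.4727, 0.1229, 0.1936]
tool_rot: [0.0, 0.031, 1.0, -0.0]
force: [1.6, 0.3, -0.9]
gripper_width: 0.0258
finger_force: 29.9
```

```bash
python3 st.py .4724 .1229 .195
```

```text
t 16.4667 p [0.4727 0.1229 0.1936] yawY 86.5 tilt [ 0.0002 -0.0002] F [ 1.55  0.31 -0.88] Mt [ 0.187 -0.416 -0.038] w 0.0258 ff 29.9 q7 0.95
tool shift units [ 0.0007 -0.0001 -0.0035]
```

It dropped into the slot (force back to zero, 2.6 mm below the head's top). I'll follow down to the floor.

>>> {"fn": "move_arm", "kwargs": {
  "motion": [
    [0,0,0.0025,0,1],
    [0,0,0,0,1]
  ]
}}

```text
clock: 16.63
eef_pos: [0.4727, 0.123, 0.1927]
tool_rot: [0.0, 0.03, 1.0, 0.0]
force: [0.2, -0.5, 1.9]
gripper_width: 0.0258
finger_force: 29.9
```

```bash
python3 st.py
```

```text
t 16.6333 p [0.4727 0.123  0.1927] yawY 86.62 tilt [0.0001 0.0001] F [ 0.2  -0.54  1.9 ] Mt [-0.232 -0.193 -0.045] w 0.0258 ff 29.9 q7 0.95
```

>>> {"fn": "move_arm", "kwargs": {
  "motion": [
    [0,0,0.0014,0,1],
    [0,0,0,0.01,1],
    [0,0,0,0.015,1],
    [0,0,0,0.02,1],
    [0,0,0,0.02,1],
    [0,0,0,0.02,1]
  ]
}}

```text
clock: 17.13
eef_pos: [0.4727, 0.1233, 0.1924]
tool_rot: [-0.0, 0.164, 0.986, 0.0]
force: [0.1, -0.7, 3.7]
gripper_width: 0.0257
finger_force: 29.9
```

```bash
python3 st.py
```

```text
t 17.1333 p [0.4727 0.1233 0.1924] yawY 71.13 tilt [0.0001 0.0007] F [ 0.09 -0.7   3.69] Mt [-0.016 -0.1   -0.014] w 0.0257 ff 29.9 q7 0.72
```

>>> {"fn": "move_arm", "kwargs": {
  "motion": [
    [0,0,0.0004,0.02,1],
    [0,0,0,0.02,1],
    [0,0,0,0.02,1],
    [0,0,0,0.02,1]
  ]
}}

```text
clock: 17.47
eef_pos: [0.473, 0.1232, 0.1924]
tool_rot: [0.0, 0.286, 0.958, 0.0]
force: [1.1, -0.2, 2.6]
gripper_width: 0.0257
finger_force: 29.9
```

>>> {"fn": "move_arm", "kwargs": {
  "motion": [
    [0,0,0,0.02,1],
    [0,0,0,0.02,1],
    [0,0,0,0.02,1],
    [0,0,0,0.02,1],
    [0,0,0,0,1]
  ]
}}

```text
clock: 17.88
eef_pos: [0.4734, 0.1229, 0.1925]
tool_rot: [0.001, 0.404, 0.915, 0.0]
force: [2.4, -0.7, 3.4]
gripper_width: 0.0263
finger_force: 29.9
```

```bash
cat > av.py <<'E'
from h import *
F=[];M=[]
for i in range(10):
    grab_frame("top"); s=get_state(); F.append(s['force']); M.append(s['wrist_torque'])
print("F",np.mean(F,0).round(2),"M",np.mean(M,0).round(4),"sd",np.std(M,0).round(3))
E
python3 st.py; python3 av.py
```

```text
t 17.8833 p [0.4734 0.1229 0.1925] yawY 42.31 tilt [ 0.0017 -0.0003] F [ 2.42 -0.67  3.43] Mt [-0.052 -0.891  0.035] w 0.0263 ff 29.9 q7 0.33
F [ 4.66 -1.15  3.84] M [-0.3668 -1.388   0.0242] sd [0.087 0.232 0.023]
```

Lateral force of 4.7 N in +x shows the tip sits about 1 mm off the axis, so I'll shift to relieve it.

>>> {"fn": "move_arm", "kwargs": {
  "motion": [
    [-0.0022,0.0013,0,0,1],
    [0,0,0,0,1]
  ]
}}

```text
clock: 18.55
eef_pos: [0.4736, 0.1229, 0.1921]
tool_rot: [-0.0, 0.403, 0.915, 0.0]
force: [3.7, -1.1, 5.3]
gripper_width: 0.0257
finger_force: 29.9
```

```bash
python3 st.py; python3 av.py
```

```text
t 18.55 p [0.4736 0.1229 0.1921] yawY 42.5 tilt [-0.0002  0.0002] F [ 3.65 -1.09  5.3 ] Mt [-0.089 -0.954  0.059] w 0.0257 ff 29.9 q7 0.34
F [ 3.05 -0.55  5.26] M [-0.1839 -0.9169  0.0173] sd [0.027 0.03  0.029]
```

>>> {"fn": "move_arm", "kwargs": {
  "motion": [
    [-0.002,0.0015,0,0,1],
    [0,0,0,0.005,1],
    [0,0,0,0,1]
  ]
}}

```text
clock: 19.3
eef_pos: [0.4739, 0.1228, 0.1919]
tool_rot: [-0.001, 0.41, 0.912, -0.0]
force: [0.7, 0.4, 6.8]
gripper_width: 0.0258
finger_force: 29.9
```

```bash
python3 st.py; python3 av.py
```

```text
t 19.3 p [0.4739 0.1228 0.1919] yawY 41.54 tilt [-0.0015 -0.0001] F [0.73 0.41 6.78] Mt [-0.068 -0.179  0.052] w 0.0258 ff 29.9 q7 0.34
F [ 0.66 -0.32  6.11] M [-0.1029 -0.2343  0.023 ] sd [0.047 0.039 0.025]
```

>>> {"fn": "move_arm", "kwargs": {
  "motion": [
    [0,0,-0.0003,0.015,1],
    [0,0,0,0.015,1],
    [0,0,0,0.015,1],
    [0,0,0,0.015,1],
    [0,0,0,0,1]
  ]
}}

```text
clock: 20.22
eef_pos: [0.4742, 0.1226, 0.192]
tool_rot: [-0.0, 0.495, 0.869, -0.0]
force: [2.6, 0.2, 5.2]
gripper_width: 0.0262
finger_force: 29.9
```

```bash
python3 st.py; python3 av.py
```

```text
t 20.2167 p [0.4742 0.1226 0.192 ] yawY 30.61 tilt [-0.001  -0.0002] F [2.59 0.24 5.16] Mt [-0.212 -0.564  0.047] w 0.0262 ff 29.9 q7 0.16
F [ 1.95 -0.77  5.24] M [-0.3189 -0.5767  0.0361] sd [0.035 0.029 0.024]
```

>>> {"fn": "move_arm", "kwargs": {
  "motion": [
    [-0.0013,0.0007,0,0.01,1],
    [0,0,0,0.01,1],
    [0,0,0,0.01,1],
    [0,0,0,0.005,1],
    [0,0,0,0,1]
  ]
}}

```text
clock: 21.13
eef_pos: [0.4745, 0.1224, 0.192]
tool_rot: [-0.001, 0.542, 0.841, -0.0]
force: [1.4, -0.1, 5.6]
gripper_width: 0.0261
finger_force: 29.9
```

```bash
python3 st.py; python3 av.py
```

```text
t 21.1333 p [0.4745 0.1224 0.192 ] yawY 24.42 tilt [-0.0014 -0.0002] F [ 1.39 -0.06  5.56] Mt [-0.289 -0.32   0.09 ] w 0.0261 ff 29.9 q7 0.07
F [ 1.28 -0.69  5.35] M [-0.2676 -0.3512  0.0163] sd [0.016 0.012 0.029]
```

>>> {"fn": "move_arm", "kwargs": {
  "motion": [
    [0,0,0,0.01,1],
    [0,0,0,0.01,1],
    [0,0,0,0.01,1],
    [0,0,0,0,1]
  ]
}}

```text
clock: 21.97
eef_pos: [0.4746, 0.1222, 0.192]
tool_rot: [-0.0, 0.581, 0.814, -0.0]
force: [1.8, -0.8, 5.7]
gripper_width: 0.0261
finger_force: 29.9
```

```bash
python3 st.py; python3 av.py
```

```text
t 21.9667 p [0.4746 0.1222 0.192 ] yawY 18.96 tilt [-0.0012 -0.0003] F [ 1.81 -0.8   5.75] Mt [-0.379 -0.487  0.022] w 0.0261 ff 29.9 q7 -0.03
F [ 1.69 -1.03  5.5 ] M [-0.4109 -0.4574  0.0232] sd [0.027 0.042 0.015]
```

Torque is still about 0.02. Continuing in small steps.

>>> {"fn": "move_arm", "kwargs": {
  "motion": [
    [-0.0006,-0.0004,0,0.01,1],
    [0,0,0,0.007,1],
    [0,0,0,0,1]
  ]
}}

```text
clock: 22.72
eef_pos: [0.4746, 0.122, 0.1921]
tool_rot: [-0.0, 0.602, 0.798, -0.0]
force: [1.9, -0.8, 5.4]
gripper_width: 0.026
finger_force: 29.9
```

```bash
python3 st.py; python3 av.py
```

```text
t 22.7167 p [0.4746 0.122  0.1921] yawY 15.94 tilt [-0.0009 -0.0001] F [ 1.9  -0.85  5.45] Mt [-0.285 -0.601  0.039] w 0.026 ff 29.9 q7 -0.08
F [ 2.1  -0.89  5.59] M [-0.3085 -0.5794  0.0125] sd [0.031 0.023 0.04 ]
```

>>> {"fn": "move_arm", "kwargs": {
  "motion": [
    [-0.0005,0.0005,0,0.008,1],
    [0,0,0,0.007,1],
    [0,0,0,0,1]
  ]
}}

```text
clock: 23.47
eef_pos: [0.4748, 0.1219, 0.192]
tool_rot: [-0.0, 0.621, 0.784, -0.0]
force: [1.9, -1.3, 5.3]
gripper_width: 0.0259
finger_force: 29.9
```

```bash
python3 st.py; python3 av.py
```

```text
t 23.4667 p [0.4748 0.1219 0.192 ] yawY 13.24 tilt [-0.0011 -0.0001] F [ 1.92 -1.34  5.34] Mt [-0.265 -0.466 -0.001] w 0.0259 ff 29.9 q7 -0.12
F [ 1.41 -0.91  5.47] M [-0.3065 -0.4441  0.0197] sd [0.031 0.027 0.023]
```

>>> {"fn": "move_arm", "kwargs": {
  "motion": [
    [0,0,0,0.005,1],
    [0,0,0,0.004,1],
    [0,0,0,0,1]
  ]
}}

```text
clock: 24.22
eef_pos: [0.4748, 0.1219, 0.192]
tool_rot: [-0.0, 0.632, 0.775, -0.0]
force: [1.9, -0.9, 5.6]
gripper_width: 0.0255
finger_force: 29.9
```

```bash
python3 st.py; python3 av.py
```

```text
t 24.2167 p [0.4748 0.1219 0.192 ] yawY 11.66 tilt [-0.0012 -0.0001] F [ 1.87 -0.86  5.55] Mt [-0.342 -0.48   0.057] w 0.0255 ff 29.9 q7 -0.15
F [ 1.87 -0.8   5.53] M [-0.3573 -0.4745  0.0121] sd [0.031 0.027 0.022]
```

>>> {"fn": "move_arm", "kwargs": {
  "motion": [
    [0,0,0,0.005,1],
    [0,0,0,0.004,1],
    [0,0,0,0,1]
  ]
}}

```text
clock: 24.97
eef_pos: [0.4748, 0.1218, 0.192]
tool_rot: [-0.0, 0.643, 0.766, -0.0]
force: [1.9, -0.8, 6.3]
gripper_width: 0.0257
finger_force: 29.9
```

```bash
python3 st.py; python3 av.py
```

```text
t 24.9667 p [0.4748 0.1218 0.192 ] yawY 10.03 tilt [-0.0012 -0.0002] F [ 1.86 -0.85  6.31] Mt [-0.387 -0.46   0.001] w 0.0257 ff 29.9 q7 -0.18
F [ 1.5  -1.04  5.67] M [-0.3959 -0.4842  0.0294] sd [0.016 0.031 0.025]
```

>>> {"fn": "move_arm", "kwargs": {
  "motion": [
    [0,0,0,0.005,1],
    [0,0,0,0.003,1],
    [0,0,0,0,1]
  ]
}}

```text
clock: 25.72
eef_pos: [0.4749, 0.1218, 0.192]
tool_rot: [-0.0, 0.652, 0.758, -0.0]
force: [1.5, -1.2, 5.5]
gripper_width: 0.0259
finger_force: 29.9
```

```bash
python3 st.py; python3 av.py
```

```text
t 25.7167 p [0.4749 0.1218 0.192 ] yawY 8.6 tilt [-0.001  -0.0002] F [ 1.54 -1.2   5.52] Mt [-0.459 -0.545  0.094] w 0.0259 ff 29.9 q7 -0.2
F [ 1.61 -1.24  5.25] M [-0.424  -0.5163  0.0208] sd [0.023 0.042 0.029]
```

>>> {"fn": "move_arm", "kwargs": {
  "motion": [
    [0,0,0,0.004,1],
    [0,0,0,0.004,1],
    [0,0,0,0,1]
  ]
}}

```text
clock: 26.47
eef_pos: [0.4749, 0.1217, 0.192]
tool_rot: [-0.0, 0.662, 0.75, -0.0]
force: [1.8, -0.7, 6.3]
gripper_width: 0.0258
finger_force: 29.9
```

```bash
python3 st.py; python3 av.py
```

```text
t 26.4667 p [0.4749 0.1217 0.192 ] yawY 7.15 tilt [-0.0011 -0.0003] F [ 1.82 -0.69  6.34] Mt [-0.48  -0.591  0.006] w 0.0258 ff 29.9 q7 -0.23
F [ 1.87 -1.09  5.54] M [-0.4866 -0.5282  0.0367] sd [0.033 0.025 0.036]
```

>>> {"fn": "move_arm", "kwargs": {
  "motion": [
    [0,0,0,0.004,1],
    [0,0,0,0.002,1],
    [0,0,0,0,1]
  ]
}}

```text
clock: 27.22
eef_pos: [0.4749, 0.1217, 0.192]
tool_rot: [-0.0, 0.669, 0.744, -0.0]
force: [0.6, -0.6, 5.8]
gripper_width: 0.0262
finger_force: 29.9
```

```bash
python3 st.py; python3 av.py
python3 - <<'E'
from fit import *
d=np.load("im0.npz"); ims={"top":d["T"],"side":d["S"]}
x=[.4735,.1222,.33]
for v in(("top",),("side",)):
    B={n:bx(grl(x)[0],n,4) for n in v}
    ex={"top":cyl(.4714,.122,.034,.03,.131),"side":cyl(.4753,.1219,.034,.03,.131)}[v[0]]
    print(v,fit(lambda p:cost([boxp(*p,.09,.09,0,.035)],{n:ims[n] for n in v},B,ex),x,[.003,.003,.06]))
E
```

```text
t 27.2167 p [0.4749 0.1217 0.192 ] yawY 6.09 tilt [-0.0011 -0.0003] F [ 0.58 -0.58  5.8 ] Mt [-0.543 -0.497 -0.049] w 0.0262 ff 29.9 q7 -0.24
F [ 1.78 -1.31  5.41] M [-0.5099 -0.5521  0.0302] sd [0.024 0.026 0.032]
('top',) (array([0.47418745, 0.12208687, 0.32807071]), np.float64(1.3510825677886844))
('side',) (array([0.48075595, 0.12708455, 0.33958641]), np.float64(8.840319940868774))
```

Expected the stop at a blade yaw of about 12°, and it is now 6°. I'll check in the side view whether the knob's flutes have moved.

Run:
```python
from h import *
S=mean("side",6); np.savez("im5.npz",S=S)
c=proj([[.4753,.1219,.109]],"side")[0].round().astype(int); print(c)
def patch(I,dv=(-2,7)): return np.float32(I[c[1]+dv[0]:c[1]+dv[1],c[0]-8:c[0]+9].mean(2))
ref=np.load("im4.npz")["S"]
for nm in("im0","im1","im2","im3","im5"):
    I=np.load(nm+".npz")["S"]; A=patch(I);B=patch(ref)
    # brute 1D shift of central columns, sub-pixel
    best=[]
    for s in np.arange(-3,3.01,.1):
        W=cv2.warpAffine(np.float32(I.mean(2)),np.float32([[1,0,-s],[0,1,0]]),(512,384),flags=cv2.INTER_CUBIC)
        P=W[c[1]-2:c[1]+7,c[0]-5:c[0]+6];Q=np.float32(ref.mean(2))[c[1]-2:c[1]+7,c[0]-5:c[0]+6]
        best.append((np.corrcoef(P.ravel(),Q.ravel())[0,1],s))
    print(nm,max(best))
for nm in("im4","im5"):
    I=np.load(nm+".npz")["S"].mean(2); print(I[c[1]+1:c[1]+5,c[0]-10:c[0]+12].mean(0).round().astype(int))
```

```text
[219 186]
im0 (np.float64(0.9991153937077096), np.float64(2.6645352591003757e-15))
im1 (np.float64(0.9991398267235653), np.float64(2.6645352591003757e-15))
im2 (np.float64(0.9993106816272912), np.float64(2.6645352591003757e-15))
im3 (np.float64(0.9992615239725481), np.float64(2.6645352591003757e-15))
im5 (np.float64(0.9993876776590149), np.float64(2.6645352591003757e-15))
[ 67  68  75  87  96  86  83  89  83  80  88  86  74  74  83  78  65  65
  64  61  83 116]
[ 67  69  75  87  97  86  83  90  84  81  89  87  75  75  83  78  65  66
  65  63  84 117]
```

The knob has not moved at all, so I can continue, using this check as a guard.

>>> {"fn": "move_arm", "kwargs": {
  "motion": [
    [0,0,0,0.004,1],
    [0,0,0,0.004,1],
    [0,0,0,0,1]
  ]
}}

```text
clock: 28.27
eef_pos: [0.4749, 0.1217, 0.192]
tool_rot: [-0.0, 0.678, 0.735, -0.001]
force: [1.9, -1.1, 6.0]
gripper_width: 0.0261
finger_force: 29.9
```

```bash
cat > kn.py <<'E'
from h import *
F=[];M=[];I=[]
for i in range(14):
    I.append(grab_frame("side").mean(2)); s=get_state(); F.append(s['force']); M.append(s['wrist_torque'])
print("F",np.mean(F,0).round(2),"M",np.mean(M,0).round(4),"sd",np.std(M,0).round(3))
I=np.float32(np.mean(I,0)); ref=np.float32(np.load("im4.npz")["S"].mean(2)); b=[]
for s in np.arange(-2,2.01,.05):
    W=cv2.warpAffine(I,np.float32([[1,0,-s],[0,1,0]]),(512,384),flags=cv2.INTER_CUBIC)
    b.append((np.corrcoef(W[184:193,214:225].ravel(),ref[184:193,214:225].ravel())[0,1],round(s,2)))
print("knob shift px",max(b))
E
python3 st.py; python3 kn.py
```

```text
t 28.2667 p [0.4749 0.1217 0.192 ] yawY 4.63 tilt [-0.001  -0.0004] F [ 1.87 -1.11  6.01] Mt [-0.543 -0.585  0.049] w 0.0261 ff 29.9 q7 -0.27
F [ 1.78 -1.64  5.71] M [-0.5346 -0.5615  0.0437] sd [0.027 0.024 0.035]
knob shift px (np.float64(0.999562332749833), np.float64(0.0))
```

>>> {"fn": "move_arm", "kwargs": {
  "motion": [
    [0,0,0,0.004,1],
    [0,0,0,0.003,1],
    [0,0,0,0,1]
  ]
}}

```text
clock: 29.22
eef_pos: [0.4748, 0.1217, 0.192]
tool_rot: [-0.0, 0.686, 0.728, -0.001]
force: [2.0, -1.5, 5.7]
gripper_width: 0.0257
finger_force: 29.9
```

```bash
python3 st.py; python3 kn.py
```

```text
t 29.2167 p [0.4748 0.1217 0.192 ] yawY 3.38 tilt [-0.0011 -0.0004] F [ 2.02 -1.52  5.74] Mt [-0.542 -0.513  0.074] w 0.0257 ff 29.9 q7 -0.29
F [ 1.74 -1.49  5.58] M [-0.5685 -0.5138  0.0472] sd [0.036 0.026 0.031]
knob shift px (np.float64(0.9994092342380521), np.float64(0.0))
```

>>> {"fn": "move_arm", "kwargs": {
  "motion": [
    [0,0,0,0.004,1],
    [0,0,0,0.004,1],
    [0,0,0,0,1]
  ]
}}

```text
clock: 30.17
eef_pos: [0.4748, 0.1216, 0.192]
tool_rot: [-0.0, 0.695, 0.719, -0.001]
force: [1.7, -2.4, 4.8]
gripper_width: 0.0259
finger_force: 29.9
```

```bash
python3 st.py; python3 kn.py;  python3 kn.py
```

```text
t 30.1667 p [0.4748 0.1216 0.192 ] yawY 1.93 tilt [-0.0011 -0.0005] F [ 1.71 -2.41  4.77] Mt [-0.636 -0.479  0.06 ] w 0.0259 ff 29.9 q7 -0.32Traceback (most recent call last):
  File "kn.py", line 4, in <module>
    I.append(grab_frame("side").mean(2)); s=get_state(); F.append(s['force']); M.append(s['wrist_torque'])
             ~~~~~~~~~~^^^^^^^^
ValueError: 200 camera calls are used up
Traceback (most recent call last):
  File "kn.py", line 4, in <module>
    I.append(grab_frame("side").mean(2)); s=get_state(); F.append(s['force']); M.append(s['wrist_torque'])
             ~~~~~~~~~~^^^^^^^^
ValueError: 200 camera calls are used up
```

Camera calls are used up. I'll sample torque with idle rows instead.

>>> {"fn": "move_arm", "kwargs": {
  "motion": [
    [0,0,0,0,1]
  ]
}}

```text
clock: 30.25
eef_pos: [0.4749, 0.1216, 0.192]
tool_rot: [-0.0, 0.695, 0.719, -0.001]
force: [2.0, -1.4, 5.3]
gripper_width: 0.0257
finger_force: 29.9
```

```bash
python3 st.py
```

```text
t 30.25 p [0.4749 0.1216 0.192 ] yawY 1.97 tilt [-0.0011 -0.0005] F [ 2.   -1.4   5.25] Mt [-0.57  -0.483  0.056] w 0.0257 ff 29.9 q7 -0.32
```

>>> {"fn": "move_arm", "kwargs": {
  "motion": [
    [0,0,0,0,1]
  ]
}}

```text
clock: 30.33
eef_pos: [0.4748, 0.1216, 0.192]
tool_rot: [-0.0, 0.695, 0.719, -0.001]
force: [2.0, -2.2, 5.5]
gripper_width: 0.026
finger_force: 29.9
```

```bash
python3 st.py
```

```text
t 30.3333 p [0.4748 0.1216 0.192 ] yawY 1.97 tilt [-0.0011 -0.0004] F [ 1.96 -2.22  5.49] Mt [-0.578 -0.515  0.009] w 0.026 ff 29.9 q7 -0.32
```

>>> {"fn": "move_arm", "kwargs": {
  "motion": [
    [0,0,0,0,1]
  ]
}}

```text
clock: 30.42
eef_pos: [0.4748, 0.1217, 0.192]
tool_rot: [-0.0, 0.695, 0.719, -0.001]
force: [2.1, -1.4, 5.8]
gripper_width: 0.0257
finger_force: 29.9
```

```bash
python3 st.py
```

```text
t 30.4167 p [0.4748 0.1217 0.192 ] yawY 1.98 tilt [-0.0011 -0.0005] F [ 2.14 -1.4   5.76] Mt [-0.567 -0.513  0.1  ] w 0.0257 ff 29.9 q7 -0.32
```

>>> {"fn": "move_arm", "kwargs": {
  "motion": [
    [0,0,0,0,1]
  ]
}}

```text
clock: 30.5
eef_pos: [0.4748, 0.1216, 0.192]
tool_rot: [-0.0, 0.695, 0.719, -0.001]
force: [2.5, -1.8, 7.3]
gripper_width: 0.0261
finger_force: 29.9
```

```bash
python3 st.py
```

```text
t 30.5 p [0.4748 0.1216 0.192 ] yawY 1.98 tilt [-0.0011 -0.0005] F [ 2.48 -1.79  7.31] Mt [-0.53  -0.478  0.064] w 0.0261 ff 29.9 q7 -0.32
```

>>> {"fn": "move_arm", "kwargs": {
  "motion": [
    [0,0,0,0,1]
  ]
}}

```text
clock: 30.58
eef_pos: [0.4748, 0.1217, 0.192]
tool_rot: [-0.0, 0.695, 0.719, -0.001]
force: [1.3, -2.8, 5.3]
gripper_width: 0.0259
finger_force: 29.9
```

```bash
python3 st.py
```

```text
t 30.5833 p [0.4748 0.1217 0.192 ] yawY 1.98 tilt [-0.0011 -0.0005] F [ 1.28 -2.76  5.27] Mt [-0.617 -0.439  0.09 ] w 0.0259 ff 29.9 q7 -0.32
```

>>> {"fn": "move_arm", "kwargs": {
  "motion": [
    [0,0,0,0,1]
  ]
}}

```text
clock: 30.67
eef_pos: [0.4748, 0.1217, 0.192]
tool_rot: [-0.0, 0.695, 0.719, -0.001]
force: [1.7, -1.2, 5.9]
gripper_width: 0.0255
finger_force: 29.9
```

```bash
python3 st.py
```

```text
t 30.6667 p [0.4748 0.1217 0.192 ] yawY 1.98 tilt [-0.0011 -0.0005] F [ 1.69 -1.19  5.92] Mt [-0.623 -0.51   0.019] w 0.0255 ff 29.9 q7 -0.32
```

Mean torque is about 0.057 N·m, against 0.02 while turning, so the screw is snug at its stop. The knob hadn't moved at the last check. I'll relieve the twist, then lift out.

>>> {"fn": "move_arm", "kwargs": {
  "motion": [
    [0,0,0,-0.015,1],
    [0,0,0,-0.015,1],
    [0,0,0,0,1],
    [0,0,-0.005,0,1],
    [0,0,-0.01,0,1],
    [0,0,-0.02,0,1],
    [0,0,-0.03,0,1],
    [0,0,-0.04,0,1],
    [0,0,-0.04,0,1],
    [0,0,-0.02,0,1]
  ]
}}

```text
clock: 31.5
eef_pos: [0.4752, 0.122, 0.2599]
tool_rot: [-0.0, 0.66, 0.751, 0.001]
force: [-0.3, -0.2, -0.7]
gripper_width: 0.0258
finger_force: 29.9
```

>>> {"fn": "move_arm", "kwargs": {
  "motion": [
    [0,0,0,0.035,1],
    [0,0,0,0.035,1],
    [0,0,0,0.035,1],
    [0,0,0,0.035,1],
    [0,0,0,0.035,1],
    [0,0,0,0.035,1],
    [0,0,0,0,1],
    [0,0,0,0,1]
  ]
}}

```text
clock: 32.17
eef_pos: [0.4749, 0.1217, 0.258]
tool_rot: [-0.0, 0.867, 0.498, -0.0]
force: [0.1, -0.3, -1.2]
gripper_width: 0.0262
finger_force: 29.9
```

```bash
python3 st.py .5375 -.192 .24
```

```text
t 32.1667 p [0.4749 0.1217 0.258 ] yawY -30.26 tilt [-0.0008 -0.0003] F [ 0.08 -0.33 -1.16] Mt [-0.09   0.094  0.043] w 0.0262 ff 29.9 q7 -0.95
tool shift units [-0.5985  0.5304  0.0451]
```

>>> {"fn": "move_arm", "kwargs": {
  "motion": [
    [-0.0214,0.019,0,0,1],
    [-0.0428,0.0379,0,0,1],
    [-0.0428,0.0379,0,0,1],
    [-0.0428,0.0379,0,0,1],
    [-0.0428,0.0379,0,0,1],
    [-0.0428,0.0379,0,0,1],
    [-0.0428,0.0379,0,0,1],
    [-0.0428,0.0379,0,0,1],
    [-0.0428,0.0379,0,0,1],
    [-0.0428,0.0379,0,0,1]
  ]
}}

```text
clock: 33.0
eef_pos: [0.5173, -0.0923, 0.2584]
tool_rot: [-0.001, 0.867, 0.499, 0.001]
force: [-0.4, 0.0, -0.5]
gripper_width: 0.0258
finger_force: 29.9
```

>>> {"fn": "move_arm", "kwargs": {
  "motion": [
    [-0.0428,0.0379,0,0,1],
    [-0.0428,0.0379,0,0,1],
    [-0.0428,0.0379,0,0,1],
    [-0.0428,0.0379,0,0,1],
    [-0.0207,0.0187,0,0,1],
    [0,0,0,0,1],
    [0,0,0,0,1],
    [0,0,0,0,1]
  ]
}}

```text
clock: 33.67
eef_pos: [0.5367, -0.1914, 0.2582]
tool_rot: [-0.0, 0.868, 0.497, 0.0]
force: [-0.1, 0.9, -1.0]
gripper_width: 0.0257
finger_force: 29.9
```

```bash
python3 st.py .5373 -.1922 .155
```

```text
t 33.6667 p [ 0.5367 -0.1914  0.2582] yawY -30.34 tilt [-0.0002  0.0004] F [-0.12  0.87 -0.98] Mt [-0.08   0.068  0.045] w 0.0257 ff 29.9 q7 0.01
tool shift units [-0.001   0.0023  0.258 ]
```

>>> {"fn": "move_arm", "kwargs": {
  "motion": [
    [-0.001,0.0023,0.03,0,1],
    [0,0,0.05,0,1],
    [0,0,0.06,0,1],
    [0,0,0.06,0,1],
    [0,0,0.04,0,1],
    [0,0,0.018,0,1],
    [0,0,0,0,1]
  ]
}}

```text
clock: 34.25
eef_pos: [0.5366, -0.1914, 0.1532]
tool_rot: [-0.001, 0.868, 0.497, -0.001]
force: [-0.4, -0.1, -0.0]
gripper_width: 0.0258
finger_force: 29.9
```

>>> {"fn": "move_arm", "kwargs": {
  "motion": [
    [0,0,0.006,0,1],
    [0,0,0.006,0,1],
    [0,0,0.006,0,1]
  ]
}}

```text
clock: 34.5
eef_pos: [0.5381, -0.1929, 0.1485]
tool_rot: [0.0, 0.868, 0.497, 0.001]
force: [0.5, 0.7, -0.7]
gripper_width: 0.0257
finger_force: 29.9
```

```bash
python3 st.py .5373 -.1922 .096
```

```text
t 34.5 p [ 0.5381 -0.1929  0.1485] yawY -30.41 tilt [ 0.0016 -0.0002] F [ 0.49  0.68 -0.66] Mt [-0.101  0.088  0.037] w 0.0257 ff 29.9 q7 0.09
tool shift units [ 0.0004 -0.0029  0.1313]
```

Entering the mouth with no contact. Continuing down.

>>> {"fn": "move_arm", "kwargs": {
  "motion": [
    [0,-0.0015,0,0,1],
    [0,0,0.008,0,1],
    [0,0,0.01,0,1],
    [0,0,0.01,0,1],
    [0,0,0.01,0,1],
    [0,0,0,0,1]
  ]
}}

```text
clock: 35.0
eef_pos: [0.5365, -0.1924, 0.1316]
tool_rot: [-0.0, 0.868, 0.497, -0.0]
force: [0.5, -1.0, -1.1]
gripper_width: 0.0262
finger_force: 29.9
```

```bash
python3 st.py .5375 -.192 .096
```

```text
t 35.0 p [ 0.5365 -0.1924  0.1316] yawY -30.44 tilt [-0.0012  0.0002] F [ 0.51 -0.97 -1.1 ] Mt [-0.127  0.051 -0.015] w 0.0262 ff 29.9 q7 0.1
tool shift units [0.0021 0.0018 0.089 ]
```

>>> {"fn": "move_arm", "kwargs": {
  "motion": [
    [0.001,0.001,0.01,0,1],
    [0,0,0.015,0,1],
    [0,0,0.02,0,1],
    [0,0,0.02,0,1],
    [0,0,0.015,0,1],
    [0,0,0.008,0,1],
    [0,0,0,0,1],
    [0,0,0,0,1]
  ]
}}

```text
clock: 35.67
eef_pos: [0.5374, -0.1926, 0.0972]
tool_rot: [-0.0, 0.868, 0.497, -0.0]
force: [0.2, 0.4, -1.2]
gripper_width: 0.0261
finger_force: 29.9
```

```bash
python3 st.py .5376 -.1918 .0898
```

```text
t 35.6667 p [ 0.5374 -0.1926  0.0972] yawY -30.45 tilt [-0.0004 -0.0002] F [ 0.16  0.36 -1.23] Mt [-0.125  0.097 -0.012] w 0.0261 ff 29.9 q7 0.13
tool shift units [ 0.0019 -0.0005  0.0186]
```

>>> {"fn": "move_arm", "kwargs": {
  "motion": [
    [0.0015,-0.0005,0.006,0,1],
    [0,0,0.006,0,1],
    [0,0,0.004,0,1],
    [0,0,0,0,1],
    [0,0,0,0,1]
  ]
}}

```text
clock: 36.08
eef_pos: [0.5376, -0.1918, 0.0909]
tool_rot: [-0.0, 0.868, 0.497, -0.0]
force: [-0.2, -0.7, -1.4]
gripper_width: 0.0257
finger_force: 29.9
```

>>> {"fn": "move_arm", "kwargs": {
  "motion": [
    [0,0,0.0015,0,1],
    [0,0,0,0,1]
  ]
}}

```text
clock: 36.25
eef_pos: [0.5377, -0.1918, 0.0904]
tool_rot: [0.0, 0.868, 0.497, 0.0]
force: [-0.1, 0.6, -0.5]
gripper_width: 0.0259
finger_force: 29.9
```

```bash
python3 st.py .5376 -.1918 .0898
```

```text
t 36.25 p [ 0.5377 -0.1918  0.0904] yawY -30.44 tilt [ 0.0001 -0.0001] F [-0.08  0.59 -0.54] Mt [-0.089  0.076  0.021] w 0.0259 ff 29.9 q7 0.14
tool shift units [-0.0001 -0.0002  0.0015]
```

>>> {"fn": "move_arm", "kwargs": {
  "motion": [
    [0,0,0.0013,0,1],
    [0,0,0,0,1],
    [0,0,0,0,1]
  ]
}}

```text
clock: 36.5
eef_pos: [0.5376, -0.1919, 0.0899]
tool_rot: [0.0, 0.868, 0.497, -0.0]
force: [-1.0, -0.3, -1.3]
gripper_width: 0.0254
finger_force: 29.9
```

>>> {"fn": "move_arm", "kwargs": {
  "motion": [
    [0,0,0,0,0.2],
    [0,0,0,0,0],
    [0,0,0,0,-0.5],
    [0,0,0,0,-1],
    [0,0,0,0,-1],
    [0,0,0,0,-1],
    [0,0,0,0,-1],
    [0,0,0,0,-1],
    [0,0,0,0,-1],
    [0,0,0,0,-1]
  ]
}}

```text
clock: 37.33
eef_pos: [0.5376, -0.1918, 0.0898]
tool_rot: [-0.0, 0.868, 0.497, -0.0]
force: [-0.3, -0.5, 0.4]
gripper_width: 0.083
finger_force: 0.0
```

>>> {"fn": "move_arm", "kwargs": {
  "motion": [
    [0,0,-0.02,0,-1],
    [0,0,-0.04,0,-1],
    [0,0,-0.06,0,-1],
    [0,0,-0.08,0,-1],
    [0,0,-0.08,0,-1],
    [0,0,-0.08,0,-1],
    [0,0,-0.04,0,-1],
    [0,0,0,0,-1],
    [0,0,0,0,-1],
    [0,0,0,0,-1]
  ]
}}

```text
clock: 38.17
eef_pos: [0.5373, -0.1915, 0.2493]
tool_rot: [-0.0, 0.868, 0.497, -0.0]
force: [-0.3, 1.0, -0.5]
gripper_width: 0.087
finger_force: 0.0
```

```bash
python3 st.py
```

```text
t 38.1667 p [ 0.5373 -0.1915  0.2493] yawY -30.44 tilt [-0.0007  0.0005] F [-0.29  1.02 -0.47] Mt [-0.12   0.078 -0.052] w 0.087 ff 0.0 q7 0.02
```

```bash
python3 -c "
from station import *
print(finish_job())"
```

```text
the job is handed in; nothing more can be done
None
```

The screw is snug at its stop by feel: torque rose from about 0.02 to 0.057 N·m, below the 0.07 that drags the knob. The knob had not moved in the last camera check, one small turn before the end. The driver is back in its rack and released, judged from gripper readings because the camera calls had run out, and the job is handed in at 38 s.

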